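Lock the sprung lid of the cutlery caddy with its T-toggle

ROBOT

A 6-joint arm with a two-finger parallel gripper is mounted at the origin on the work surface. World frame = base frame: x ahead of the robot, y to its left, z up, the work surface at z = 0. Lengths are in m, angles in rad, forces in N, time in s.
With the tool pointing down it reaches from about 0.35 to 0.775 m from the base axis. Payload 5.5 kg.
Tool frame: the origin (TCP) lies at the very end of the fingers, on their centre line; the grasp point (between the pads) lies 19 mm behind it; z points along the fingers, y is the line along which they close (so a half turn about z gives the same grasp; the last joint's range is limited). The gripper opens to 85 mm and grips with 20 to 120 N. Pads are 22 mm wide; open, the fingers measure 114 mm over their backs; the gripper's body (76 mm by 85 mm) begins 54 mm behind the grasp point. The pads swing forward as they close: fully open they stand 13 mm farther back than shut.
Start: joints at [1.117, 0.313, 0.046, 1.304, 0, 1.431], TCP at [0.178, 0.547, 0.231] pointing down, gripper open.
Joint ranges: [-2.76, 2.76], [-0.86, 1.69], [-1.03, 1.26], [-2.2, 2.34], [-1.47, 1.5], [-3.14, 3.14]. Speed limits (rad/s): [2.57, 2.57, 3.14, 3.14, 3.14, 3.14].

INTERFACE

Orientations are given as a unit quaternion [w, x, y, z].
In Python, from workcell import env, cams, ticket, spotter gives the robot as it stands.
- The arm moves only by the tool jog_arm, never from a script. Its argument "increments" is a list that holds one entry, the list of rows, each a list of 7 numbers: the shift along the tool's x, y, z in units of 0.25 m (1.0 is 0.25 m), then the turn, a rotation vector about the tool's x, y, z in units of 180 degrees (1.0 is 180 degrees), then the closure in counts, from 0 (fully open) to 255 (shut). A call has 1 to 20 rows; each row shifts and turns the commanded pose from where the row before left it, along the tool's axes as they then stand; what a row does not reach is not made up. A row lasts 1/10 s, in which the tool goes at most 50 mm and 8.59 degrees, less where a joint would pass 70% of its speed; a pose out of reach is approached as far as the arm can. A call with a number of a shift or a turn outside -1 to 1 is refused whole. A call with a gripper value outside its range is refused whole. The fingers move at their own pace and stop on an object; "force" is the grip in N (left out, the last holds). Time passes only in rows, so rows that do not move let the fingers close. It gives the time, the measured TCP pose, the force, the opening and the grip force at its end, in the units of the state.
- env.get_state(): the state, without advancing time (a new reading comes with each control period).
- cams.read_camera(name): name is "side" or "top"; returns a dict with "pixels" (420x560x3 uint8, red, green, blue), "fx", "fy", "cx", "cy" (pixels), "xyz" and "attitude" of the camera in the world. Camera axes: x right, y down, z forward; pixel columns grow to the right and rows downward; lengths in m; the calibration is good to about 2 mm. A picture is of the moment at which its call begins. There is no depth.
- ticket.hand_in(): hands the job in; it is judged then, once.
Trained networks look in the newest picture that a camera, given by its name, has taken for a name from the list of things; names that differ only in an ending like _2 or _b are one class to them, and where a whole thing is asked for, a point or a joint stands for the part that bears it (a point fixed in the world has none). Each returns a list of dicts, best first, with "conf" (0 to 1); they miss things now and then, are a little off and sometimes report something else, mostly with a low value. They report only what shows in the picture. A call takes as long as a camera call. They do not tell look-alikes from the thing itself.
- spotter.find_in(target, camera): "uv" ([column, row] in pixels, amid what is visible of it).
- spotter.cut_out(target, camera): "region" (420x560 bool, what is visible of it) and "uv" ([column, row] in pixels, amid what is visible of it).
- spotter.landmark_of(target, camera): "uv" ([column, row] in pixels: a listed point, or the origin of a listed thing).
The state is a dict: "clock": time; "joint_pos": joint angles; "qvel": joint speeds; "tau": joint torques, N m; "tcp_pos": TCP position; "orientation": TCP orientation; "wrist_force": force on the tool from outside, world axes, zero at the start; "ft_torque": the same for the moment, N m; "finger_gap": finger opening in m; "grip_force": force on a finger pad.
Only numpy, scipy, OpenCV 4.12 (cv2) and the standard library are available. Lean on these libraries where they do the work, as an engineer would, in place of code of your own. Each camera call takes 0.05 s, during which the arm holds its last target. There are 200 camera calls.

TASK

Shut the blue cutlery caddy's springy lid and lock it with the red T-toggle that hangs in the little white ramekin: pass the toggle's steel crossbar down through the narrow slot under the lid's window, feeling gently for the slot, press the lid down with the toggle's flange, turn it a quarter turn and let it rise until the bar sits across the slot and holds the lid down by itself. Let go of it and do not press hard (never more than about 30 newtons), and leave the mugs, tumbler, ladle, soap, bowl and dish rack where they are.

Things in the scene. Friction and masses are not known exactly. Their poses are not given: they have to be found in the camera images.
- caddy: Blue plastic cutlery caddy, box 130 (x) x 220 (y) x 100 mm high, 4 mm walls, fixed to the counter. Origin: centre of its underside; z up; x points from the lid's front edge to its hinge. Under the lid a white bridge plate (top face 100 mm above the origin, 8 mm thick, 60 mm wide in x) spans the box in y and carries the slot.
- slot (a point): Nominal slot place at the bridge plate's top face, axes as the caddy's, 20 mm to -x of its middle. The through slot is 33 mm long (caddy y) and 9.8 mm wide (caddy x). The plate was fitted loosely: the true slot lies up to 10 mm either side of this point along the caddy's x (exact in y); this is not measured, find it by feel or sight. The plate does not shift when pushed.
- groove (a point): Underside of the plate at the nominal slot, 8 mm below its top face. Ribs 2.5 mm high flank a 15 mm wide groove along the caddy's x across the slot's middle. The crossbar turns freely, either way, only with its top over 10.5 mm below the plate's top face; after a quarter turn it rises into the groove (top against this face) and cannot turn back. Below is empty space.
- lid (a joint): Angle of the pale blue lid (rad): 0 shut, growing as its front edge rises. The hinge runs along the caddy's far (+x) rim, 65 mm from its middle, 100 mm high. A damped spring holds the lid about 0.13 ajar; pressing at the window takes 5 to 8 N to bring it to 0, where it stops hard. Locked by the toggle it rests at about 0.06.
- lid_window (a point): Centre of the lid's window, on the lid's top face. The lid is 6 mm thick (top 106 mm above the caddy's underside when shut). The window is 42 mm (x) by 40 mm (y), 85 mm from the hinge, right above the nominal slot when shut; the white plate and slot show through it. The toggle's flange is wider than the window and bears on the lid around it.
- toggle: Red plastic T-toggle, 50 to 80 g, hanging upright with its flange on the ramekin's rim, any yaw. Origin: centre of flange underside; z up; x along crossbar and grip wing (half-turn symmetric). Flange: disc 64 mm across, z 0 to 5 mm. Below: 7 mm round stem, steel crossbar 28 (x) x 8 (y) x 8 mm, z -27.5 to -19.5. Above: 10 mm neck, flat grip wing 44 (x) x 12 mm (y), z 17 to 43.
- toggle_grip (a point): Middle of the toggle's grip wing, 30 mm above the flange's underside.
- toggle_bar (a point): Middle of the toggle's crossbar, 23.5 mm below the flange's underside.
- ramekin: Small loose white ceramic ramekin, 60 mm across, 45 mm high, that holds the toggle at the start. Origin: centre of its underside. It may be nudged a little.
- rack: Green dish rack with plates, 340 x 240 mm, about 200 mm high with the plates, fixed, left of the caddy. Origin: centre of its underside.
- mug_white: White enamel mug, 80 mm across, 80 mm high, loose. Origin under its centre. Bystander.
- mug_blue: Blue enamel mug, 80 mm across, 80 mm high, loose. Origin under its centre. Bystander.
- tumbler: Glass tumbler, 68 mm across, 110 mm high, loose. Origin under its centre. Bystander.
- ladle: Steel ladle lying on the counter, bowl 90 mm across with a 230 mm handle along its y. Origin under the bowl. Bystander.
- soap: Yellow soap bottle, 60 mm across, 160 mm high, loose. Origin under its centre. Bystander.
- bowl: Blue ceramic bowl, 120 mm across, 50 mm high, loose. Origin under its centre. Bystander.
Things that resemble listed ones, but are neither listed nor needed, are in the scene too. Of the things shaped like the toggle, the red one is meant.

How it is judged:
On the way:
1. the crossbar, along the slot, has gone down through it to below the bridge plate (z of toggle in the frame of slot below 0.0115 m and angle between the x axis of toggle and the y axis of caddy, either way round below 0.3 rad and horizontal distance between toggle and slot below 0.015 m), for 0.05 s.
At the end, for the whole second after the job is handed in: Toggle released and at rest, upright (0.15 rad), within 15 mm of the nominal slot, crossbar under the bridge plate and across the slot (0.3 rad), flange underside 9.5 to 13.5 mm above the plate's top, lid held below 0.09 rad (angle between the x axis of toggle and the x axis of caddy, either way round below 0.3 rad and z of toggle in the frame of slot between 0.0095 and 0.0135 m and horizontal distance between toggle and slot below 0.015 m and angle between toggle's own z axis and vertical below 0.15 rad and value of joint lid below 0.09 rad and linear speed of toggle below 0.02 m/s and angular speed of toggle below 0.1 rad/s); the robot touches nothing.
It fails at once if the toggle pressed on the caddy, its bridge plate or its lid with more than 30 N (contact force between toggle and caddy above 30 N).
It fails at once if the fingers pressed on the caddy or lid with more than 30 N (contact force between the fingers and caddy above 30 N).
It fails at once if a bystander moved more than 30 mm (the ramekin 80 mm) (distance of ramekin from where it was at the start of the episode above 0.08 m or distance of any of mug_white, mug_blue, tumbler, ladle, soap, bowl from where it was at the start of the episode above 0.03 m).
It fails at once if a mug, the tumbler, soap, bowl or ramekin tipped (angle between any of ramekin, mug_white, mug_blue, tumbler, soap, bowl's own z axis and vertical above 0.4 rad).
It fails at once if the arm or toggle hits the dish rack (contact force between any of the arm, the fingers, toggle and rack above 5 N).
It also fails if it takes over 58 s, if anything falls off the work surface, if the arm or the gripper's body presses on something with over 40 N, if the wrist force passes 120 N, or if a joint passes its speed limit or range.

## Working session

There is one attempt and no reset: what is moved stays moved. The work goes in short steps, Python scripts to look and compute and a tool call to move; the robot and the scene stay as the last step left them, time stands still between calls to the robot, and variables do not carry over. Pictures are saved under pics/ and viewed, at most 10 in all, crops included, and the job is handed in when it is done.

Besides the shell and the picture viewer there is one more tool, called after "Request:" as name(argument=value, ...), one argument or row to a line, values as JSON. jog_arm: Moves the arm, as the interface text tells. Shifts and turns lie within -1 to 1; 1 stands for 0.25 m of shift or 180 degrees of turn. Its arguments: {"type":"object","properties":{"increments":{"type":"array"},"force":{"type":"number"}},"required":["increments"]}

```bash
mkdir -p pics
cat > h.py <<'E'
import numpy as np, cv2
from scipy.spatial.transform import Rotation as R
from workcell import env, cams, ticket, spotter
def quat(q): return R.from_quat([q[1],q[2],q[3],q[0]])
def ray(c,uv):
    A=np.array(c["attitude"]); M=quat(A).as_matrix() if A.size==4 else A.reshape(3,3)
    d=M@np.array([(uv[0]-c["cx"])/c["fx"],(uv[1]-c["cy"])/c["fy"],1]); return np.array(c["xyz"]),d/np.linalg.norm(d)
def atz(c,uv,z):
    o,d=ray(c,uv); return o+d*(z-o[2])/d[2]
def tri(r1,r2):
    (a,u),(b,v)=r1,r2
    s=np.linalg.lstsq(np.c_[u,-v],b-a,rcond=None)[0]; p,q=a+s[0]*u,b+s[1]*v
    return (p+q)/2,np.linalg.norm(p-q)
def proj(c,p):
    M=quat(c["attitude"]).as_matrix(); q=M.T@(np.array(p)-np.array(c["xyz"])); return np.array([c["fx"]*q[0]/q[2]+c["cx"],c["fy"]*q[1]/q[2]+c["cy"]])
def save(c,n,crop=None,k=1):
    im=cv2.cvtColor(c["pixels"],cv2.COLOR_RGB2BGR)
    if crop: x0,y0,x1,y1=crop; im=im[y0:y1,x0:x1]
    cv2.imwrite("pics/"+n,cv2.resize(im,None,fx=k,fy=k,interpolation=cv2.INTER_CUBIC))
E
python3 - <<'E'
from h import *
C={n:cams.read_camera(n) for n in("side","top")}
im=np.vstack([C[n]["pixels"] for n in C]); im=np.hstack([C[n]["pixels"] for n in C])
cv2.imwrite("pics/a.png",cv2.resize(cv2.cvtColor(im,cv2.COLOR_RGB2BGR),(800,300),interpolation=cv2.INTER_AREA))
save(C["top"],"top.png",k=1.4); save(C["side"],"side.png",k=1.4)
for n,c in C.items():
    print(n,c["xyz"],c["attitude"],c["fx"],c["cx"],c["cy"])
    for t in("toggle","toggle_grip","lid_window","slot","caddy","ramekin","rack"):
        print(t,[(np.round(r["uv"]).tolist(),round(r["conf"],2)) for r in spotter.landmark_of(t,n)])
s=env.get_state();print(s)
E
```

```text
side [-0.37605016 -0.82330968  0.94833643] [-0.42384961  0.8039497  -0.36958307  0.19345476] 543.3432834602879 277.52157351207705 210.6616679473265
toggle [([317.0, 269.0], 0.77), ([438.0, 309.0], 0.61), ([321.0, 312.0], 0.56), ([350.0, 293.0], 0.39)]
toggle_grip [([317.0, 262.0], 0.86), ([350.0, 274.0], 0.72), ([324.0, 303.0], 0.61)]
lid_window [([241.0, 191.0], 0.93)]
slot [([240.0, 195.0], 0.84)]
caddy [([243.0, 194.0], 0.69), ([248.0, 222.0], 0.62)]
ramekin [([349.0, 300.0], 0.69)]
rack [([157.0, 181.0], 0.65), ([354.0, 272.0], 0.59)]
top [0.43904447 0.01334379 1.24928982] [ 0.03500319 -0.69756155  0.71485011 -0.03423419] 380.1328686171092 277.7104344657518 208.2357867302431
toggle [([348.0, 228.0], 0.79), ([379.0, 255.0], 0.7), ([378.0, 227.0], 0.63)]
toggle_grip [([376.0, 260.0], 0.83), ([385.0, 225.0], 0.8), ([346.0, 228.0], 0.79), ([249.0, 212.0], 0.47)]
lid_window [([243.0, 210.0], 0.8)]
slot [([247.0, 214.0], 0.96)]
caddy [([250.0, 207.0], 0.94)]
ramekin [([254.0, 141.0], 0.68), ([250.0, 204.0], 0.52)]
rack [([120.0, 222.0], 0.97)]
{'clock': 0.8, 'joint_pos': array([1.11738915e+00, 3.13197291e-01, 4.61338858e-02, 1.30359229e+00,
       2.74604131e-05, 1.43123604e+00]), 'qvel': array([-1.24467997e-03,  1.01333618e-03,  2.87541178e-04,  1.56141063e-03,
       -5.57555603e-05, -7.78004671e-05]), 'tau': array([-1.34344413e-03, -4.80388176e+01,  2.98794097e+01, -2.41505086e-04,
       -3.07716964e-04,  4.53231991e-06]), 'tcp_pos': array([0.17752082, 0.54697579, 0.23133861]), 'orientation': array([7.41249453e-06, 1.56280197e-01, 9.87712759e-01, 7.12601020e-05]), 'wrist_force': array([ 0.22421706,  0.73114541, -0.07683094]), 'ft_torque': array([ 0.04004028,  0.00534403, -0.01944567]), 'grip_force': 0.0, 'finger_gap': 0.08532803027673562}
```

View pics/top.png

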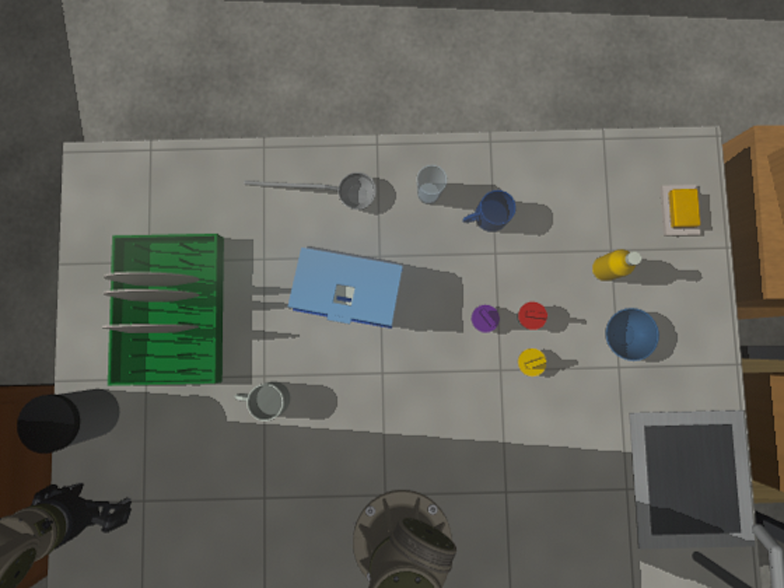

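View pics/side.png

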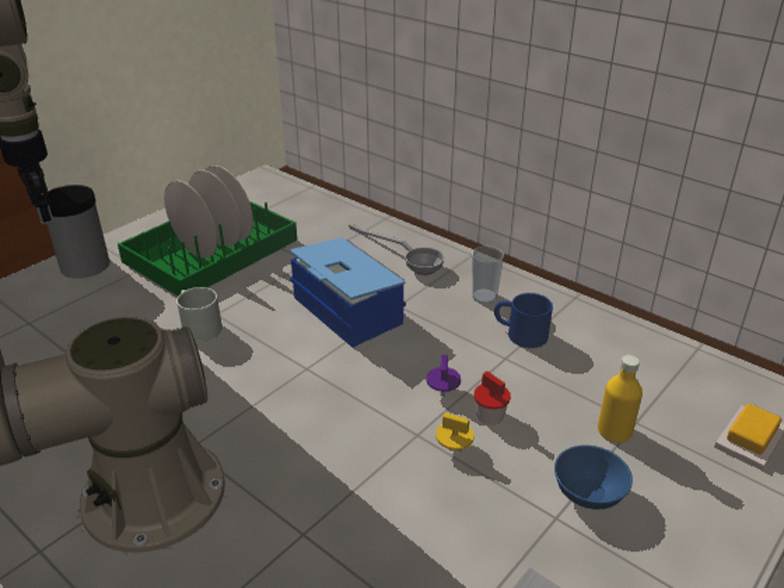

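The toggle look-alikes in the top picture are red (380,226), purple (347,227) and yellow (380,258). In the side picture they are red (350,278), purple (317,268) and yellow (324,307). Red is the one meant because it is red and sits in the white ramekin. I'll enlarge it and the window to check.

Run:
```python
from h import *
C={n:cams.read_camera(n) for n in("side","top")}
def crop(n,x,y,w=40,h=30): return cv2.resize(cv2.cvtColor(C[n]["pixels"][y-h:y+h,x-w:x+w],cv2.COLOR_RGB2BGR),(400,300),interpolation=cv2.INTER_CUBIC)
cv2.imwrite("pics/b.png",np.vstack([np.hstack([crop("top",380,226),crop("top",246,210)]),np.hstack([crop("side",350,280),crop("side",241,191)])]))
R_={}
for n,c in C.items():
    hsv=cv2.cvtColor(c["pixels"],cv2.COLOR_RGB2HSV); H,S,V=cv2.split(hsv)
    red=(((H<6)|(H>174))&(S>150)&(V>60)).astype(np.uint8)
    k,l,st,ce=cv2.connectedComponentsWithStats(red)
    print(n,[(st[i].tolist(),ce[i].round(1).tolist()) for i in range(1,k) if st[i,4]>40])
    lid=((H>98)&(H<112)&(S>60)&(V>130)).astype(np.uint8)
    k,l,st,ce=cv2.connectedComponentsWithStats(lid)
    i=1+np.argmax(st[1:,4]); cn=cv2.findContours((l==i).astype(np.uint8),cv2.RETR_EXTERNAL,cv2.CHAIN_APPROX_NONE)[0][0]
    print(st[i],cv2.approxPolyDP(cn,2.0,True)[:,0].tolist(), cv2.boxPoints(cv2.minAreaRect(cn)).round(1).tolist())
    for t in("toggle_grip","lid_window","slot"):
        print(t,[(np.round(r["uv"],1).tolist(),round(r["conf"],2)) for r in spotter.landmark_of(t,n)][:3])
g=tri(ray(C["top"],(243,210)),ray(C["side"],(241,191)));print(g)
c=C["top"]; print(c["pixels"][200:222,236:258].sum(2)//3)
```

```text
side [([339, 266, 26, 26, 449], [351.0, 280.2])]
[ 207  170   82   43 1673] [[207, 178], [222, 190], [220, 194], [225, 198], [233, 198], [250, 212], [288, 201], [245, 170]] [[203.5, 183.0], [223.3000030517578, 154.60000610351562], [288.5, 200.3000030517578], [268.70001220703125, 228.60000610351562]]
toggle_grip [([316.1, 257.8], 0.88), ([352.1, 274.1], 0.83), ([322.9, 302.6], 0.64)]
lid_window [([238.3, 188.9], 0.67)]
slot [([238.9, 194.7], 0.81), ([352.7, 285.1], 0.55)]
top [([371, 216, 20, 19, 296], [380.2, 225.0])]
[ 206  177   81   56 3134] [[215, 177], [207, 219], [233, 223], [234, 228], [245, 230], [255, 227], [261, 228], [261, 231], [279, 231], [285, 189]] [[204.39999389648438, 222.89999389648438], [212.60000610351562, 176.10000610351562], [286.8999938964844, 189.0], [278.70001220703125, 235.89999389648438]]
toggle_grip [([382.3, 224.6], 0.73), ([350.1, 224.9], 0.7), ([377.1, 258.3], 0.57)]
lid_window [([244.7, 210.3], 0.86)]
slot [([245.9, 210.4], 0.64)]
(array([0.54940322, 0.11576704, 0.11491773]), np.float64(0.00457370691679421))
[[137 137 137 137 137 137 138 137 138 137 13
[... 1302 characters left out ...]
1  74  68  65  66 143 142 138
  138 138 138 138]
 [140 123 115 113 112 113 113 114 107  98  89 115 111  95 112 142 140 138
  138 138 137 138]
 [139 127 128 125 120 117 117 116 114 113 111 154 174 157 171 152 139 137
  138 138 139 138]
 [139 138 139 139 140 134 134 130 125 124 120 114 155 161 162 144 138 138
  138 138 138 138]
 [138 138 139 138 138 139 138 139 139 140 139 134 132 123 125 136 138 138
  138 138 138 138]
 [138 138 138 138 138 138 138 138 138 139 138 138 138 139 138 138 138 138
  139 138 139 138]
 [138 138 138 138 139 138 139 138 138 138 139 138 138 138 139 138 137 138
  137 138 138 138]
 [138 138 138 139 139 138 138 139 138 138 138 138 138 138 138 138 138 139
  138 138 138 138]]
```

View pics/b.png

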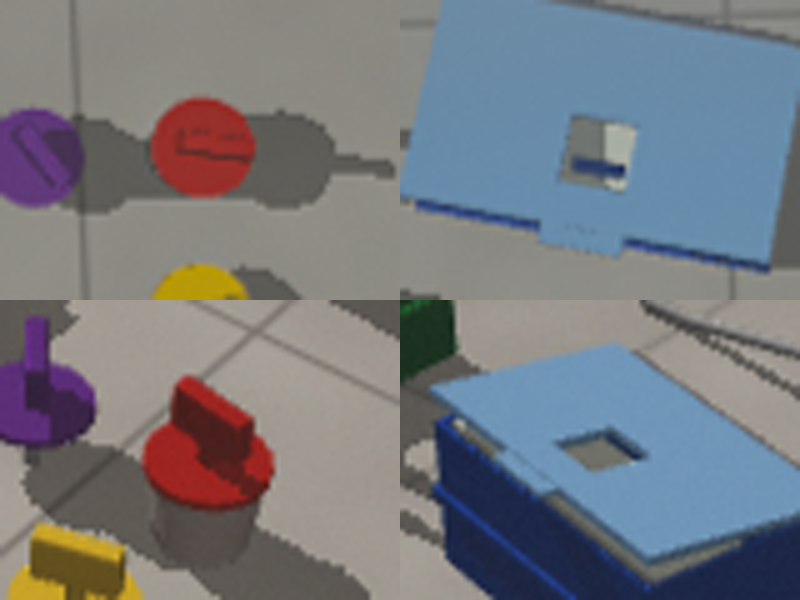

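The top-left and bottom-left crops confirm it: the red toggle sits on the ramekin, and its wing is nearly along the image columns. The top-right crop shows the slot as a dark bar at about native (245.7, 213), inside the window centred near (245, 210). Next I'll compute poses.

Run:
```python
from h import *
from scipy.optimize import least_squares
C={n:cams.read_camera(n) for n in("side","top")}; T,S=C["top"],C["side"]
g=T["pixels"][208:220,238:254].astype(float); 
m=((g.sum(2)/3)<92); v,u=np.nonzero(m); sc=(u.mean()+238,v.mean()+208); print("slot px",sc,m.sum())
q=np.polyfit(u,v,1);print(q)
slot=atz(T,sc,0.1);print("slot top",slot)
# lid top corners: params x,y,yaw, lid angle ; hinge pts and front pts in caddy frame
def pts(p):
    x,y,a,t=p[:4]; c,s=np.cos(t),np.sin(t); L=p[4];W=p[5]; out=[]
    for d,w in((0,W),(L,W),(L,-W),(0,-W)):
        X=.065-d*c+.006*s*0+ -0.006*(-s)*-1*0; Z=.1+d*s+.006*c
        X=.065-d*c+.006*s*1
        out.append([x+np.cos(a)*X-np.sin(a)*w,y+np.sin(a)*X+np.cos(a)*w,Z])
    return out
top=[(215,177),(207,219.5),(279.5,231.3),(285.5,189)]; side=[(245,170),(207,178),(250,212),(288,201)]
def f(p):
    P=pts(p); r=[]
    for i in range(4): r+=list(proj(T,P[i])-top[i])+list(.8*(proj(S,P[i])-side[i]))
    return np.r_[r,(p[4]-.13)*300,(p[5]-.11)*300,(p[3]-.13)*20]
for sgn in(0.,):
    s=least_squares(f,[.56,.1,sgn,.13,.13,.11],loss="soft_l1"); print(s.x.round(4),s.fun.round(1))
x,y,a=s.x[:3]; ca,sa=np.cos(a),np.sin(a)
n=np.array([x-.02*ca,y-.02*sa]); print("nominal slot",n,"seen in caddy frame rel nominal",np.array([[ca,sa],[-sa,ca]])@(slot[:2]-n), "yaw deg",np.degrees(a))
# toggle
for c,uv in((T,(380.4,225.4)),): print("toggle from disc",atz(c,uv,.052))
A,B=atz(S,(346,266.4),.088),atz(S,(359.4,275),.088); print("wing",A,B,(A+B)/2,np.degrees(np.arctan2(*(B-A)[1::-1])),np.linalg.norm(B-A))
# red mask moments for disc
A,B=atz(T,(340+178/5,196+145/5),.088),atz(T,(340+248/5,196+152/5),.088);print(A,B,np.degrees(np.arctan2(*(B-A)[1::-1])))
```

```text
slot px (np.float64(244.6), np.float64(213.1)) 30
[0.11474164 4.34270517]
slot top [0.53963476 0.1140288  0.1       ]
[ 0.5656  0.106  -0.1924  0.1442  0.132   0.1088] [ 0.6  0.2 -1.2  0.4 -0.5 -0.6 -0.1  0.7 -0.7 -0.1  0.4 -0.1  0.5 -0.
  0.2  0.   0.6 -0.4  0.3]
nominal slot [0.54600934 0.10981058] seen in caddy frame rel nominal [-0.00706343  0.00292176] yaw deg -11.021377584697184
toggle from disc [ 0.49446543 -0.30873001  0.052     ]
wing [ 0.4997091  -0.28751633  0.088     ] [ 0.49443219 -0.32986901  0.088     ] [ 0.49707064 -0.30869267  0.088     ] -97.10213797863051 0.04268015094722942
[ 0.494379   -0.28445911  0.088     ] [ 0.4890601 -0.3269554  0.088    ] -97.13413581678194
```

Request:
jog_arm(
  increments=[
    [[0,0,-0.13,0,0,0.044,0],[0,0,-0.13,0,0,0.044,0],[0,0,-0.13,0,0,0.044,0],[0,0,-0.13,0,0,0.044,0],[0,0,0,0,0,0.044,0],[0,0,0,0,0,0.044,0],[0,0,0,0,0,0.044,0],[0,0,0,0,0,0.044,0],[0,0,0,0,0,0.044,0],[0,0,0,0,0,0.044,0],[-0.123,0.137,0,0,0,0,0],[-0.123,0.137,0,0,0,0,0],[-0.123,0.137,0,0,0,0,0],[-0.123,0.137,0,0,0,0,0],[-0.123,0.137,0,0,0,0,0],[-0.123,0.137,0,0,0,0,0],[-0.123,0.137,0,0,0,0,0],[-0.123,0.137,0,0,0,0,0],[-0.123,0.137,0,0,0,0,0],[-0.123,0.137,0,0,0,0,0]],
  ],
  force=40,
)

```text
clock: 3.3
tcp_pos: [0.4799, 0.1974, 0.3616]
orientation: [0.0, 0.75, 0.661, 0.0]
wrist_force: [1.1, 0.4, 0.2]
finger_gap: 0.0855
grip_force: 0.0
```

Request:
jog_arm(
  increments=[
    [[-0.182,0.0285,0,0,0,0,0],[-0.182,0.0285,0,0,0,0,0],[-0.182,0.0285,0,0,0,0,0],[-0.182,0.0285,0,0,0,0,0],[-0.182,0.0285,0,0,0,0,0],[-0.182,0.0285,0,0,0,0,0],[-0.182,0.0285,0,0,0,0,0],[-0.182,0.0285,0,0,0,0,0],[-0.182,0.0285,0,0,0,0,0],[-0.182,0.0285,0,0,0,0,0],[-0.182,0.0285,0,0,0,0,0],[0,0,0.18,0,0,0,0],[0,0,0.18,0,0,0,0],[0,0,0.18,0,0,0,0],[0,0,0.18,0,0,0,0],[0,0,0,0,0,0,0],[0,0,0,0,0,0,0]],
  ],
)

```text
clock: 5.0
tcp_pos: [0.4939, -0.3071, 0.1817]
orientation: [-0.001, 0.75, 0.661, -0.0]
wrist_force: [-0.1, 0.0, 0.3]
finger_gap: 0.0853
grip_force: 0.0
```

Run:
```python
from h import *
C={n:cams.read_camera(n) for n in("side","top")}
print(env.get_state()["joint_pos"],env.get_state()["tcp_pos"])
a=cv2.resize(C["side"]["pixels"][190:310,290:410],(400,400),interpolation=cv2.INTER_CUBIC)
b=cv2.resize(C["top"]["pixels"][170:290,320:440],(400,400),interpolation=cv2.INTER_CUBIC)
cv2.imwrite("pics/c.png",cv2.cvtColor(np.hstack([a,b]),cv2.COLOR_RGB2BGR))
```

```text
[-6.94256839e-01  3.42949150e-01 -2.71488499e-02  1.19564055e+00
  9.03621758e-05  1.00172328e+00] [ 0.49577124 -0.30860822  0.18452836]
```

View pics/c.png

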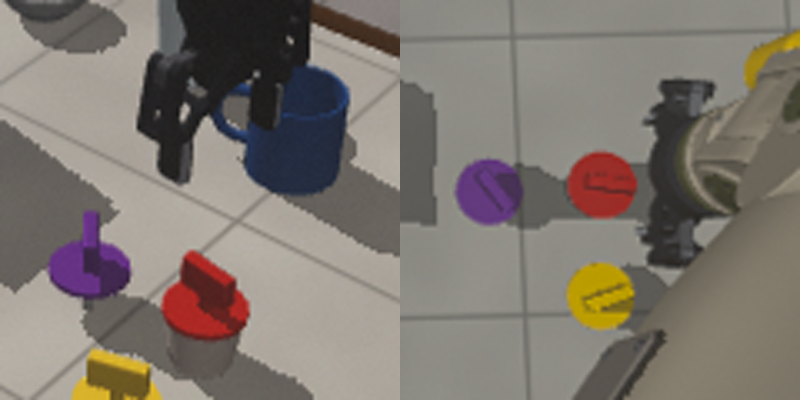

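Side (left): the open fingers straddle the line above the red wing at about (205,275) in the crop. Top (right): the gripper is offset outward only by perspective, so it's consistent with the estimate. Descending with the fingers half closed.

Request:
jog_arm(
  increments=[
    [[0,0,0.05,0,0,0,90],[0,0,0.1,0,0,0,90],[0,0,0.1,0,0,0,90],[0,0,0.1,0,0,0,90],[0,0,0.08,0,0,0,90],[0,0,0.05,0,0,0,90],[0,0,0.03,0,0,0,90],[0,0,0,0,0,0,90],[0,0,0,0,0,0,140],[0,0,0,0,0,0,180],[0,0,0,0,0,0,255],[0,0,0,0,0,0,255],[0,0,0,0,0,0,255],[0,0,0,0,0,0,255],[0,0,0,0,0,0,255],[0,0,0,0,0,0,255]],
  ],
  force=40,
)

```text
clock: 6.7
tcp_pos: [0.4947, -0.3078, 0.0548]
orientation: [0.001, 0.75, 0.661, 0.0]
wrist_force: [-1.4, 0.7, 5.5]
finger_gap: 0.0114
grip_force: 41.5
```

Request:
jog_arm(
  increments=[
    [[0,0,0,0,0,0,255],[0,0,-0.04,0,0,0,255],[0,0,-0.08,0,0,0,255],[0,0,-0.16,0,0,0,255],[0,0,-0.16,0,0,0,255],[0,0,-0.16,0,0,0,255],[0,0,-0.16,0,0,0,255],[0,0,0,0,0,0,255],[0,0,0,0,0,0,255],[0,0,0,0,0,0,255]],
  ],
  force=70,
)

```text
clock: 7.7
tcp_pos: [0.4935, -0.3068, 0.2426]
orientation: [-0.001, 0.75, 0.661, -0.0]
wrist_force: [-0.4, -0.8, -0.4]
finger_gap: 0.0113
grip_force: 68.2
```

Run:
```python
from h import *
C={n:cams.read_camera(n) for n in("side","top")}
s=env.get_state();print(s["tcp_pos"],s["orientation"],s["wrist_force"],s["finger_gap"])
u,v=proj(C["side"],s["tcp_pos"]).astype(int);print(u,v)
a=cv2.resize(C["side"]["pixels"][v-30:v+50,u-40:u+40],(560,560),interpolation=cv2.INTER_CUBIC)
cv2.imwrite("pics/d.png",cv2.cvtColor(a,cv2.COLOR_RGB2BGR))
```

```text
[ 0.49330133 -0.30666819  0.24198523] [-1.70958326e-03  7.50010597e-01  6.61423567e-01 -2.14540417e-04] [ 0.375561   -0.5397327  -1.31563038] 0.011075892389284874
356 218
```

View pics/d.png

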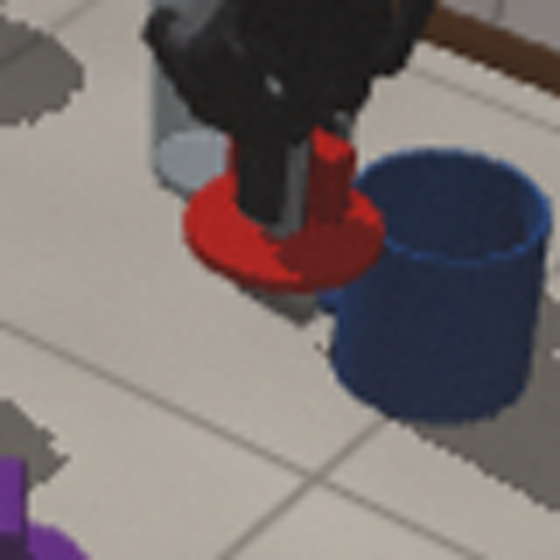

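The toggle is upright in the fingers, with the disc centred at crop (285,228). I'll check its offset along the wing and compute the move to the slot.

Run:
```python
from h import *
c=cams.read_camera("side"); s=env.get_state(); t=s["tcp_pos"]
for z in(.233,.236): print(atz(c,(356-40+284.5/7,188+228/7),z)-t)
M=quat(s["orientation"]).as_matrix();print(M.round(4)); print(t, s["joint_pos"].round(3))
tgt=np.array([.5391,.1111]); d=np.r_[tgt-t[:2],0]; print((M.T@d/.25).round(3))
```

```text
[ 0.00619646  0.00200934 -0.00904363]
[ 0.00252429 -0.00016572 -0.00604363]
[[ 0.125   0.9922 -0.0025]
 [ 0.9922 -0.125   0.0023]
 [ 0.0019 -0.0028 -1.    ]]
[ 0.4933655  -0.30668558  0.24204363] [-0.694  0.325  0.089  1.338  0.     1.002]
[ 1.681 -0.027  0.003]
```

Request:
jog_arm(
  increments=[
    [[0.168,-0.0027,0,0,0,0,255],[0.168,-0.0027,0,0,0,0,255],[0.168,-0.0027,0,0,0,0,255],[0.168,-0.0027,0,0,0,0,255],[0.168,-0.0027,0,0,0,0,255],[0.168,-0.0027,0,0,0,0,255],[0.168,-0.0027,0,0,0,0,255],[0.168,-0.0027,0,0,0,0,255],[0.168,-0.0027,0,0,0,0,255],[0.168,-0.0027,0,0,0,0,255],[0,0,0,0,0,0.021,255],[0,0,0.1,0,0,0,255],[0,0,0.1,0,0,0,255],[0,0,0.06,0,0,0,255],[0,0,0,0,0,0,255],[0,0,0,0,0,0,255],[0,0,0,0,0,0,255]],
  ],
)

```text
clock: 9.55
tcp_pos: [0.5405, 0.1102, 0.1796]
orientation: [0.0, 0.771, 0.636, 0.001]
wrist_force: [0.9, -0.3, 0.2]
finger_gap: 0.0111
grip_force: 68.2
```

Run:
```python
from h import *
C={n:cams.read_camera(n) for n in("side","top")}; c=C["side"]
s=env.get_state(); t=s["tcp_pos"];print(t,s["wrist_force"],s["joint_pos"].round(3)); M=quat(s["orientation"]).as_matrix();print(M.round(4))
t3=np.array([.5391,.1111,t[2]]);print((M.T@(t3-t)/.25).round(3))
u,v=proj(c,t).astype(int);print(u,v)
a=c["pixels"][v-30:v+40,u-50:u+50]
cv2.imwrite("pics/e.png",cv2.cvtColor(cv2.resize(a,(800,560),interpolation=cv2.INTER_CUBIC),cv2.COLOR_RGB2BGR))
```

```text
[0.54062611 0.11021953 0.17987024] [ 0.04092761 -1.11783995  0.01282042] [ 0.056  0.287 -0.117  1.165  0.     1.818]
[[ 1.902e-01  9.817e-01  1.900e-03]
 [ 9.817e-01 -1.902e-01  2.000e-04]
 [ 5.000e-04  1.900e-03 -1.000e+00]]
[ 0.002 -0.007 -0.   ]
238 173
```

View pics/e.png

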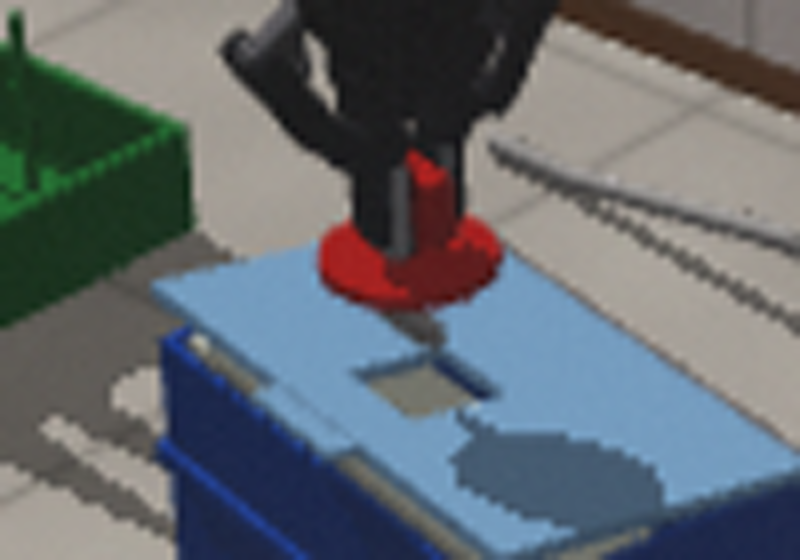

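The side view shows the bar upright above the window, with the window centred at about crop (428,385). Next I'll trim 1.5 mm and come down to just above the plate.

Request:
jog_arm(
  increments=[
    [[0.002,-0.006,0,0,0,0,255],[0,0,0.02,0,0,0,255],[0,0,0.04,0,0,0,255],[0,0,0.04,0,0,0,255],[0,0,0.03,0,0,0,255],[0,0,0.02,0,0,0,255],[0,0,0.01,0,0,0,255],[0,0,0,0,0,0,255],[0,0,0,0,0,0,255]],
  ],
)

```text
clock: 10.55
tcp_pos: [0.5388, 0.1111, 0.139]
orientation: [0.0, 0.771, 0.636, 0.0]
wrist_force: [0.2, -0.1, -0.8]
finger_gap: 0.0109
grip_force: 68.2
```

Feeling down gently, 1 mm per row.

Request:
jog_arm(
  increments=[
    [[0,0,0.004,0,0,0,255],[0,0,0.004,0,0,0,255],[0,0,0.004,0,0,0,255],[0,0,0.002,0,0,0,255],[0,0,0,0,0,0,255]],
  ],
)

```text
clock: 11.05
tcp_pos: [0.5389, 0.111, 0.1354]
orientation: [0.0, 0.771, 0.636, 0.0]
wrist_force: [0.5, -0.5, 0.4]
finger_gap: 0.0112
grip_force: 68.2
```

Request:
jog_arm(
  increments=[
    [[0,0,0.004,0,0,0,255],[0,0,0.004,0,0,0,255],[0,0,0,0,0,0,255]],
  ],
)

```text
clock: 11.35
tcp_pos: [0.5389, 0.111, 0.1333]
orientation: [0.0, 0.771, 0.636, 0.0]
wrist_force: [1.2, -0.1, -0.8]
finger_gap: 0.0118
grip_force: 68.2
```

Request:
jog_arm(
  increments=[
    [[0,0,0.004,0,0,0,255],[0,0,0.004,0,0,0,255],[0,0,0.004,0,0,0,255],[0,0,0,0,0,0,255]],
  ],
)

```text
clock: 11.75
tcp_pos: [0.5389, 0.111, 0.1304]
orientation: [0.0, 0.771, 0.636, 0.0]
wrist_force: [2.6, 0.2, 0.6]
finger_gap: 0.0111
grip_force: 68.3
```

Request:
jog_arm(
  increments=[
    [[0,0.002,0.004,0,0,0,255],[0,0,0.004,0,0,0,255],[0,0,0.004,0,0,0,255],[0,0,0,0,0,0,255]],
  ],
)

```text
clock: 12.15
tcp_pos: [0.539, 0.111, 0.1272]
orientation: [-0.0, 0.771, 0.636, 0.0]
wrist_force: [2.1, -0.2, 1.5]
finger_gap: 0.0109
grip_force: 68.7
```

Request:
jog_arm(
  increments=[
    [[0,0.002,0.004,0,0,0,255],[0,0,0.004,0,0,0,255],[0,0,0.004,0,0,0,255],[0,0,0.004,0,0,0,255],[0,0,0,0,0,0,255]],
  ],
)

```text
clock: 12.65
tcp_pos: [0.5391, 0.1109, 0.123]
orientation: [-0.0, 0.771, 0.636, -0.0]
wrist_force: [-1.0, -0.5, 2.6]
finger_gap: 0.0114
grip_force: 68.8
```

Request:
jog_arm(
  increments=[
    [[0,0,0.004,0,0,0,255],[0,0,0.004,0,0,0,255],[0,0,0.004,0,0,0,255],[0,0,0,0,0,0,255]],
  ],
)

```text
clock: 13.05
tcp_pos: [0.5391, 0.1109, 0.1201]
orientation: [-0.0, 0.771, 0.636, -0.0]
wrist_force: [-2.3, 1.4, 3.7]
finger_gap: 0.0112
grip_force: 68.9
```

Request:
jog_arm(
  increments=[
    [[0,-0.001,0.004,0,0,0,255],[0,0,0.004,0,0,0,255],[0,0,0.002,0,0,0,255],[0,0,0,0,0,0,255]],
  ],
)

```text
clock: 13.45
tcp_pos: [0.539, 0.1109, 0.1176]
orientation: [-0.0, 0.771, 0.636, -0.0]
wrist_force: [-3.0, 0.6, 4.2]
finger_gap: 0.0112
grip_force: 69.0
```

Request:
jog_arm(
  increments=[
    [[0,-0.001,0.002,0,0,0,255],[0,0,0.002,0,0,0,255],[0,0,0,0,0,0,255]],
  ],
)

```text
clock: 13.75
tcp_pos: [0.5389, 0.111, 0.1168]
orientation: [-0.0, 0.771, 0.636, -0.0]
wrist_force: [-2.6, 0.8, 3.9]
finger_gap: 0.0109
grip_force: 69.0
```

Request:
jog_arm(
  increments=[
    [[0,0,0.002,0,0,0,255],[0,0,0.002,0,0,0,255],[0,0,0,0,0,0,255]],
  ],
)

```text
clock: 14.05
tcp_pos: [0.5388, 0.1109, 0.1158]
orientation: [-0.0, 0.771, 0.636, -0.0]
wrist_force: [-2.8, 1.1, 5.5]
finger_gap: 0.011
grip_force: 69.1
```

Run:
```python
from h import *
c=cams.read_camera("side")
s=env.get_state(); t=s["tcp_pos"];print(t,s["wrist_force"],s["ft_torque"],s["orientation"])
u,v=proj(c,t).astype(int)
a=c["pixels"][v-30:v+40,u-50:u+50]
cv2.imwrite("pics/f.png",cv2.cvtColor(cv2.resize(a,(800,560),interpolation=cv2.INTER_CUBIC),cv2.COLOR_RGB2BGR))
```

```text
[0.53885372 0.11097832 0.11578671] [-3.32897036  0.53482435  5.82530554] [0.16238206 0.94208807 0.01775906] [-1.35734558e-04  7.71392685e-01  6.36359415e-01 -4.56155806e-05]
```

View pics/f.png

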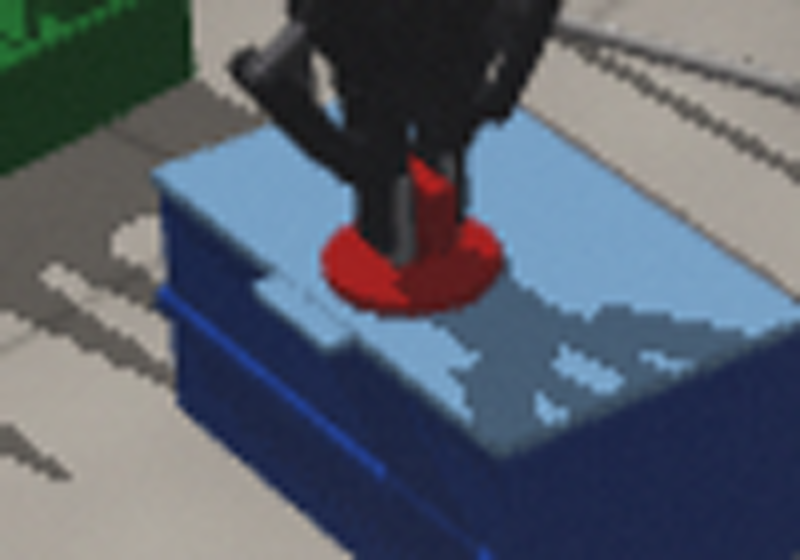

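The lid is now almost shut under the flange, centred at crop (412,265), and the bar is through the slot. I'll feel for the hard stop.

Request:
jog_arm(
  increments=[
    [[0,0,0.002,0,0,0,255],[0,0,0.001,0,0,0,255],[0,0,0,0,0,0,255]],
  ],
)

```text
clock: 14.4
tcp_pos: [0.5388, 0.111, 0.1154]
orientation: [-0.0, 0.771, 0.636, 0.0]
wrist_force: [-4.6, 1.6, 7.6]
finger_gap: 0.011
grip_force: 69.5
```

Request:
jog_arm(
  increments=[
    [[0,-0.002,0,0,0,-0.02,255],[0,0,0,0,0,-0.03,255],[0,0,0,0,0,-0.03,255],[0,0,0,0,0,-0.02,255],[0,0,0,0,0,0,255]],
  ],
)

```text
clock: 14.9
tcp_pos: [0.5397, 0.1112, 0.1156]
orientation: [0.001, 0.662, 0.75, 0.001]
wrist_force: [-1.1, 1.2, 4.9]
finger_gap: 0.011
grip_force: 69.1
```

Run:
```python
from h import *
s=env.get_state();print(s["ft_torque"],s["joint_pos"][5],s["wrist_force"])
```

```text
[0.16990733 0.3621889  0.04349784] 1.5038384862517926 [-1.12437559  1.16901601  4.90535587]
```

Request:
jog_arm(
  increments=[
    [[0,0,0,0,0,-0.033,255],[0,0,0,0,0,-0.033,255],[0,0,0,0,0,-0.033,255],[0,0,0,0,0,-0.033,255],[0,0,0,0,0,-0.033,255],[0,0,0,0,0,-0.033,255],[0,0,0,0,0,-0.033,255],[0,0,0,0,0,-0.033,255],[0,0,0,0,0,-0.033,255],[0,0,0,0,0,-0.033,255],[0,0,0,0,0,-0.033,255],[0,0,0,0,0,-0.037,255],[0,0,0,0,0,0,255],[0,0,0,0,0,0,255]],
  ],
)

```text
clock: 16.3
tcp_pos: [0.54, 0.1112, 0.1157]
orientation: [0.002, 0.095, 0.995, 0.0]
wrist_force: [-0.2, 1.3, 5.7]
finger_gap: 0.0112
grip_force: 69.1
```

Run:
```python
from h import *
s=env.get_state();print(s["ft_torque"],s["joint_pos"].round(3),s["wrist_force"],s["tcp_pos"]);M=quat(s["orientation"]).as_matrix();print(M.round(4),np.degrees(np.arctan2(M[1,0],M[0,0])))
```

```text
[ 0.30900969  0.08895176 -0.01248269] [ 0.057  0.327 -0.226  1.014  0.     0.248] [-0.1675387   1.2705658   5.68798172] [0.54001309 0.11120294 0.11566646]
[[-9.818e-01  1.900e-01  3.100e-03]
 [ 1.900e-01  9.818e-01  4.000e-04]
 [-2.900e-03  1.000e-03 -1.000e+00]] 169.0467454278776
```

Request:
jog_arm(
  increments=[
    [[0,0,-0.004,0,0,0,255],[0,0,-0.004,0,0,0,255],[0,0,-0.004,0,0,0,255],[0,0,-0.004,0,0,0,255],[0,0,0,0,0,0,255]],
  ],
)

```text
clock: 16.8
tcp_pos: [0.5396, 0.1109, 0.1194]
orientation: [0.001, 0.096, 0.995, 0.0]
wrist_force: [4.4, 1.0, 3.8]
finger_gap: 0.0112
grip_force: 68.7
```

Request:
jog_arm(
  increments=[
    [[0,0,-0.004,0,0,0,255],[0,0,-0.003,0,0,0,255],[0,0,0,0,0,0,255]],
  ],
)

```text
clock: 17.1
tcp_pos: [0.5395, 0.1109, 0.1208]
orientation: [0.001, 0.096, 0.995, -0.0]
wrist_force: [5.4, 0.4, 0.9]
finger_gap: 0.0111
grip_force: 68.4
```

Request:
jog_arm(
  increments=[
    [[-0.003,0,-0.001,0,0,0,255],[0,0,0,0,0,0,255],[0,0,0,0,0,0,255]],
  ],
  force=20,
)

```text
clock: 17.4
tcp_pos: [0.5395, 0.1109, 0.1209]
orientation: [0.0, 0.096, 0.995, 0.0]
wrist_force: [5.1, 1.3, -0.7]
finger_gap: 0.0111
grip_force: 68.3
```

Request:
jog_arm(
  increments=[
    [[0,0,0,0,0,0,200],[0,0,0,0,0,0,180],[0,0,0,0,0,0,150],[0,0,0,0,0,0,120],[0,0,0,0,0,0,120],[0,0,0,0,0,0,120],[0,0,-0.02,0,0,0,120],[0,0,-0.06,0,0,0,120],[0,0,-0.12,0,0,0,120],[0,0,-0.16,0,0,0,120],[0,0,-0.16,0,0,0,120],[0,0,0,0,0,0,120],[0,0,0,0,0,0,120]],
  ],
)

```text
clock: 18.7
tcp_pos: [0.5401, 0.1109, 0.2525]
orientation: [0.002, 0.095, 0.995, 0.0]
wrist_force: [-0.7, 0.8, -0.3]
finger_gap: 0.0451
grip_force: 0.0
```

Run:
```python
from h import *
c=cams.read_camera("side")
s=env.get_state();print(s["tcp_pos"],s["wrist_force"])
a=c["pixels"][155:225,190:290]
cv2.imwrite("pics/g.png",cv2.cvtColor(cv2.resize(a,(800,560),interpolation=cv2.INTER_CUBIC),cv2.COLOR_RGB2BGR))
```

```text
[0.53920246 0.11085095 0.25105453] [ 0.64440419  0.57876613 -0.31034794]
```

View pics/g.png

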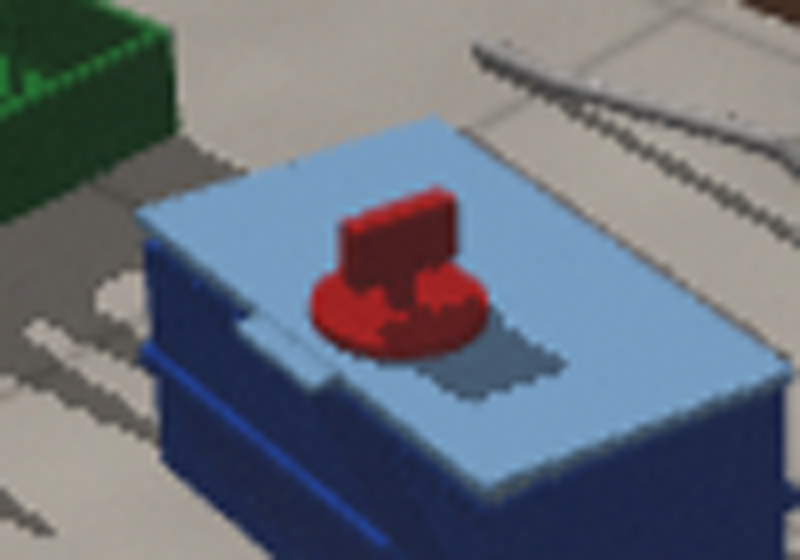

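The released toggle stands upright at about crop (400,290). Its wing runs along the caddy's x, the lid is held nearly shut, and the arm is clear. Handing in.

```bash
python3 -c "
from workcell import ticket
print(ticket.hand_in())"
```

```text
the job is handed in; nothing more can be done
None
```

I pushed the red toggle through the slot, turned it a quarter turn and let go; in the last picture it holds the caddy lid nearly shut. The wrist force stayed under 10 N at each reading, and I handed the job in at about 19 s, with no verdict shown.

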